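Comb into the caddy, caddy onto the hook

TASK

Put the comb into the caddy while the caddy stands on the table, then hang the caddy by its handle on the hook of the stand, so that it hangs free, steady and about level with the comb lying inside. Leave the lidded cup, the bath ring and the nail file where they are.

Things in the scene. Friction and masses are not known exactly. Their poses are not given: they have to be found in the camera images.
- caddy: Loose open white tray, 140 (x) by 180 (y) by 45 mm high, walls 4, floor 5 mm, about 250 g, with a rigid arched handle over its middle: an 18 x 5 mm upright at each end (y = +-87.5 mm) and a straight wooden bar along y, 180 long, 12 wide, 12 mm high, underside 105, top 117 mm above the tray's underside. 60 mm open between rim and bar. Origin: centre of the underside, z up.
- caddy_bar (a point): Middle of the underside of the caddy's handle bar (105 mm above the caddy's underside), axes as the caddy's.
- stand: Hook stand screwed to the table: round foot 100 mm wide, 12 high; steel post 16 mm thick; one level round prong 12 mm thick, axis 170 mm above the table. It runs from the post 125 mm along the stand's -x, then turns up to a tip 135 mm out, highest point 192 mm above the table. Post topped by a ball up to 179 mm. Origin: post's axis at table height.
- hook_seat (a point): Point on the top of the prong, 95 mm from the post's axis, 176 mm above the table: the middle of the bar's underside belongs here, a few cm along the prong either way being fine. Axes as the stand's (x along the prong, from the tip to the post).
- hook_tip (a point): Centre of the round end of the hook's upturned tip (radius 6 mm).
- comb: Flat plastic comb lying on the table, 120 (its x) by 22 (its y) by 8 mm thick (z), about 25 g. Origin: centre of the underside. Teeth point to +y.
- cup: Bystander: ceramic cup with a snap lid, 80 mm across, 90 mm high, with a small tab on the lid. Origin: centre of the underside.
- bath_ring: Bystander: flat dark silicone bath ring toy, 90 mm outside, 52 mm hole, 22 mm high. Origin: centre of the underside.
- nail_file: Bystander: steel nail file lying along its x, 120 mm long, 14 mm wide, up to 6 mm thick. Origin: middle of the underside.
Not all that is in view belongs to the job. There is more than one size of the comb; the job needs the middle-sized.

How it is judged (in metres and radians):
On the way:
1. the comb lies released inside the caddy, which still stands on the table (x of comb in the frame of caddy between -0.066 and 0.066 m and y of comb in the frame of caddy between -0.085 and 0.085 m and z of comb in the frame of caddy between -0.002 and 0.03 m and height (world z) of caddy below 0.008 m and angle between caddy's own z axis and vertical below 0.1 rad and contact force between the fingers and comb below 0.1 N), for 0.2 s.
At the end, for the whole second after the job is handed in: The caddy hangs at rest, its weight on the prong: middle of the bar underside within -40 to +30 mm (x), 45 mm (y), -12 to +15 mm (z) of the hook seat, tilted under 0.3 rad. The comb lies inside, its origin within the tray and under 30 mm above the caddy underside (x of caddy_bar in the frame of hook_seat between -0.04 and 0.03 m and y of caddy_bar in the frame of hook_seat between -0.045 and 0.045 m and z of caddy_bar in the frame of hook_seat between -0.012 and 0.015 m and angle between caddy's own z axis and vertical below 0.3 rad and contact force between caddy and stand above 1 N and linear speed of caddy below 0.03 m/s and angular speed of caddy below 0.3 rad/s and x of comb in the frame of caddy between -0.066 and 0.066 m and y of comb in the frame of caddy between -0.085 and 0.085 m and z of comb in the frame of caddy between -0.002 and 0.03 m); the robot touches nothing.
It fails at once if the lidded cup is pushed more than 30 mm away (distance of cup from where it was at the start of the episode above 0.03 m).
It fails at once if the bath ring is pushed more than 30 mm away (distance of bath_ring from where it was at the start of the episode above 0.03 m).
It fails at once if the nail file is pushed more than 30 mm away (distance of nail_file from where it was at the start of the episode above 0.03 m).
It also fails if it takes over 59 s, if anything falls off the work surface, if the arm or the gripper's body presses on something with over 40 N, if the wrist force passes 120 N, or if a joint passes its speed limit or range.

ROBOT

A 6-joint arm with a two-finger parallel gripper is mounted at the origin on the work surface. World frame = base frame: x ahead of the robot, y to its left, z up, the work surface at z = 0. Lengths are in m, angles in degrees, forces in N, time in s.
With the tool pointing down it reaches from about 0.3 to 0.75 m from the base axis. Payload 8.5 kg.
Tool frame: the origin (TCP) lies at the very end of the fingers, on their centre line; the grasp point (between the pads) lies 19 mm behind it; z points along the fingers, y is the direction in which the jaws open and shut (so a half turn about z gives the same grasp; the last joint's range is limited). The gripper opens to 85 mm and grips with 20 to 120 N. Pads are 22 mm wide; open, the fingers measure 114 mm over their backs; the gripper's body (76 mm by 85 mm) begins 54 mm behind the grasp point. The pads swing forward as they close: fully open they stand 13 mm farther back than shut.
Start: joints at [55.732, 21.807, 74.336, -0, 83.858, -12.336], TCP at [0.205, 0.51, 0.231] pointing down, gripper open.
Joint ranges: [-178.18, 178.18], [-50.72, 133.34], [12.68, 142.11], [-81.47, 261.47], [9.98, 163.14], [-165.26, 165.26]. Speed limits (degrees/s): [136.94, 136.94, 180, 180, 180, 180].

INTERFACE

Orientations are given as a 3x3 rotation matrix whose columns are the frame's x, y, z axes.
In Python, from rig import env, vision, close_job, spotter gives the robot as it stands. The module is installed in compiled form; this text tells all that it offers.
- The arm moves only by the tool jog_arm, never from a script. Its argument "plan" is a list that holds one entry, the list of rows, each a list of 6 numbers: the shift along the tool's x, y, z in units of 40 mm (1.0 is 40 mm), then the turn, a rotation vector about the tool's x, y, z in units of 0.15 rad (1.0 is 0.15 rad). A call has 1 to 10 rows; each row shifts and turns the commanded pose from where the row before left it, along the tool's axes as they then stand; what a row does not reach is not made up. A row lasts 1/10 s, in which the tool goes at most 50 mm and 8.59 degrees, less where a joint would pass 70% of its speed; a pose out of reach is approached as far as the arm can. A call with a number of a shift or a turn outside -1 to 1 is refused whole. A call with a gripper value outside its range is refused whole. "grip" is the opening, from -1 (shut) to 1 (fully open), set as the call begins (left out, the last holds). The fingers move at their own pace and stop on an object; "squeeze" is the grip in N (left out, the last holds). Time passes only in rows, so rows that do not move let the fingers close. It gives the time, the measured TCP pose, the force and the opening at its end, in the units of the state.
- env.observe(): the state, without advancing time (a new reading comes with each control period).
- vision.get_image(name): name is "scene" or "top"; returns (picture, depth): 480x640x3 uint8, red, green, blue; 480x640 float32, m along the optical axis (not along the pixel's ray), 0 where there is no reading.
- vision.camera_info(name): a dict with "fx", "fy", "cx", "cy" (pixels), "rvec" (rotation vector, rad) and "tvec" (3), from world to camera coordinates, as OpenCV has them. Camera axes: x right, y down, z forward; pixel columns grow to the right and rows downward; lengths in m; the calibration is good to about 2 mm. A picture is of the moment at which its call begins. camera_info takes no time and is no camera call.
- close_job(): hands the job in, once; it reports no verdict.
Trained networks look in the newest picture that a camera, given by its name, has taken for a name from the list of things; names that differ only in an ending like _2 or _b are one class to them, and where a whole thing is asked for, a point or a joint stands for the part that bears it (a point fixed in the world has none). Each returns a list of dicts, best first, with "score" (0 to 1); they miss things now and then, are a little off and sometimes report something else, mostly with a low value. They report only what shows in the picture. A call takes as long as a camera call. They do not tell look-alikes from the thing itself.
- spotter.trace(camera, query): "pixels" (480x640 bool, what is visible of it) and "rect" ([left, top, right, bottom] in pixels, round what is visible of it).
The state is a dict: "time_s": time; "q": joint angles; "qvel": joint speeds; "joint_efforts": joint torques, N m; "position": TCP position; "tool_rot": TCP orientation; "ft_force": force on the tool from outside, world axes, zero at the start; "wrist_torque": the same for the moment, N m; "grip_width": finger opening in m.
Only numpy, scipy, OpenCV 4.12 (cv2) and the standard library are available. Lean on these libraries where they do the work, as an engineer would, in place of code of your own. Each camera call takes 0.05 s, during which the arm holds its last target.

## Working session

There is one attempt and no reset: what is moved stays moved. The work goes in short steps, Python scripts to look and compute and a tool call to move; the robot and the scene stay as the last step left them, time stands still between calls to the robot, and variables do not carry over. Pictures are saved under pics/ and viewed, and the job is handed in when it is done.

Besides the shell and the picture viewer there is one more tool, called after "Emit:" in YAML: its name, and indented under it one key for each argument. jog_arm: Moves the arm, as the interface text tells. Its arguments: {"type":"object","properties":{"plan":{"type":"array"},"grip":{"type":"number"},"squeeze":{"type":"number"}},"required":["plan"]}

```bash
mkdir -p pics; cat > h.py <<'E'
import numpy as np, cv2
from rig import env, vision, close_job, spotter
def cam(n):
    c=vision.camera_info(n);R=cv2.Rodrigues(np.array(c['rvec'],float))[0];return c,R,np.array(c['tvec'],float).ravel()
def pts(n,d,mask):
    c,R,t=cam(n);v,u=np.nonzero(mask&(d>0));z=d[v,u]
    P=np.c_[(u-c['cx'])/c['fx']*z,(v-c['cy'])/c['fy']*z,z]
    return (P-t)@R
def proj(n,X):
    c,R,t=cam(n);p=np.atleast_2d(X)@R.T+t
    return np.c_[p[:,0]/p[:,2]*c['fx']+c['cx'],p[:,1]/p[:,2]*c['fy']+c['cy']]
def save(im,f): cv2.imwrite('pics/'+f,cv2.cvtColor(im,cv2.COLOR_RGB2BGR))
E
python3 - <<'E'
from h import *
for n in ['scene','top']:
    im,d=vision.get_image(n);save(im,n+'0.png');np.savez('/tmp/'+n+'0.npz',im=im,d=d)
    print(n,vision.camera_info(n))
    for q in ['caddy','comb','stand','cup','bath_ring','nail_file']:
        for r in spotter.trace(n,q):
            P=pts(n,d,r['pixels']); print(q,round(r['score'],2),r['rect'],r['pixels'].sum(),np.round(np.median(P,0),3) if len(P) else '',np.round(np.percentile(P,[2,98],axis=0),3).tolist() if len(P) else '')
s=env.observe();print(s['time_s'],s['position'],s['tool_rot'])
E
```

```text
scene {'fx': 452.2073074371346, 'fy': 452.2073074371346, 'cx': 320.5558935548258, 'cy': 240.67981933412486, 'rvec': array([ 2.03052064,  1.22911679, -0.52911568]), 'tvec': array([-0.25377189, -0.23049631,  1.26999427])}
caddy 0.82 [140.5, 313.0, 270.7, 414.0] 9862 [ 0.618 -0.258  0.006] [[0.538, -0.344, 0.002], [0.702, -0.166, 0.118]]
comb 0.92 [292.8, 239.1, 300.5, 279.1] 387 [ 0.459 -0.013  0.007] [[0.404, -0.043, 0.004], [0.505, 0.017, 0.011]]
comb 0.71 [313.8, 220.9, 356.9, 236.1] 208 [0.397 0.112 0.006] [[0.363, 0.084, 0.001], [0.433, 0.142, 0.008]]
comb 0.69 [172.5, 254.9, 246.1, 271.7] 800 [ 0.381 -0.18   0.009] [[0.337, -0.244, 0.001], [0.424, -0.113, 0.012]]
stand 0.77 [404.1, 171.0, 474.0, 293.4] 2270 [0.633 0.242 0.014] [[0.508, 0.203, 0.005], [0.677, 0.292, 0.181]]
stand 0.17 [143.0, 310.0, 267.0, 412.1] 9865 [ 0.618 -0.257  0.006] [[0.538, -0.344, 0.002], [0.702, -0.165, 0.118]]
cup 0.72 [351.7, 300.2, 402.0, 366.8] 2450 [0.731 0.001 0.089] [[0.678, -0.025, 0.017], [0.755, 0.043, 0.092]]
bath_ring 0.91 [377.2, 188.9, 415.7, 214.3] 797 [0.386 0.293 0.021] [[0.342, 0.252, 
[... 1124 characters left out ...]
05] [[0.358, 0.082, -0.003], [0.431, 0.141, 0.009]]
stand 0.91 [202.6, 197.4, 245.8, 263.7] 1524 [0.617 0.236 0.013] [[0.504, 0.203, 0.006], [0.671, 0.291, 0.183]]
cup 0.9 [306.2, 157.3, 339.2, 202.2] 1004 [0.707 0.011 0.089] [[0.668, -0.023, 0.032], [0.747, 0.044, 0.093]]
bath_ring 0.8 [174.9, 299.6, 219.3, 337.6] 877 [0.378 0.293 0.021] [[0.337, 0.251, 0.001], [0.42, 0.335, 0.026]]
nail_file 0.78 [323.2, 215.3, 336.3, 262.4] 164 [ 0.584 -0.018  0.004] [[0.532, -0.031, -0.001], [0.637, -0.006, 0.009]]
0.7 [0.20541572 0.51017397 0.23133179] [[-9.27615243e-01  3.73537094e-01 -1.92149622e-05]
 [ 3.73537093e-01  9.27615243e-01  3.50377025e-05]
 [ 3.09119733e-05  2.53240058e-05 -9.99999999e-01]]
```

View pics/scene0.png

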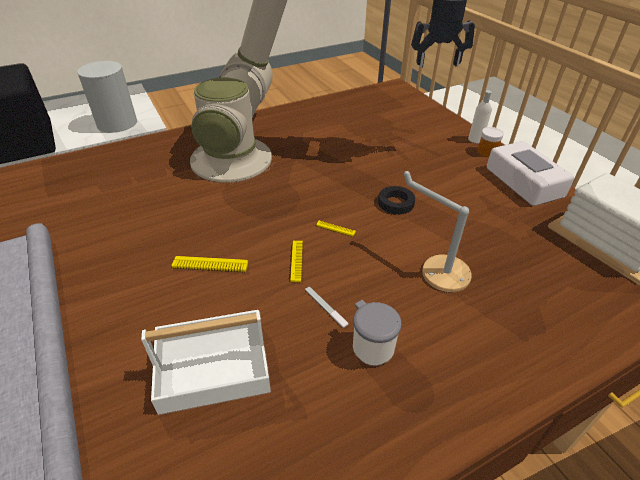

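View pics/top0.png

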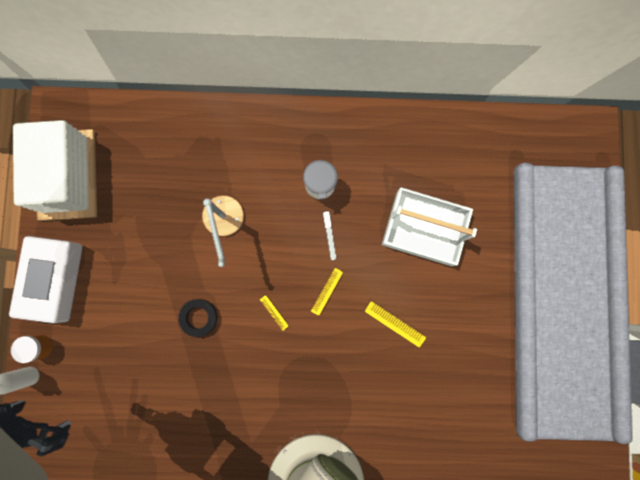

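```bash
python3 - <<'E'
from h import *
for n in ['scene','top']:
    z=np.load('/tmp/'+n+'0.npz');d=z['d'];im=z['im']
    for q,lo in (('comb',.0035),('caddy',.095),('stand',.15),('stand',.164),('nail_file',.003)):
        for r in spotter.trace(n,q) if 0 else []: pass
    P=pts(n,d,np.ones_like(d,bool))
    def box(name,c,rad,lo,hi):
        m=(np.linalg.norm(P[:,:2]-c,axis=1)<rad)&(P[:,2]>lo)&(P[:,2]<hi);Q=P[m]
        if len(Q)<5: print(n,name,'few');return
        r=cv2.minAreaRect((Q[:,:2]*1000).astype(np.float32))
        w,V=np.linalg.eigh(np.cov(Q[:,:2].T));a=V[:,1]
        print(n,name,len(Q),'rect',np.round(r[0],1),np.round(r[1],1),round(r[2],1),'axis',np.round(a,3),'mean',np.round(Q.mean(0),4))
    for c in [(.457,-.015),(.377,-.18),(.396,.111)]: box('comb',np.array(c),.085,.004,.02)
    box('bar',np.array((.612,-.256)),.13,.1,.13)
    box('prong',np.array((.6,.24)),.13,.15,.21)
    box('tip',np.array((.6,.24)),.13,.181,.21)
    box('foot',np.array((.62,.24)),.1,.005,.02)
    box('file',np.array((.59,-.017)),.075,.003,.02)
# crops
a=np.load('/tmp/scene0.npz')['im'];save(cv2.resize(a[215:285,165:365],None,fx=4,fy=4,interpolation=2),'combs0.png')
a=np.load('/tmp/scene0.npz')['im'];save(cv2.resize(a[160:310,390:490],None,fx=4,fy=4,interpolation=2),'stand0.png')
E
```

```text
scene comb 426 rect [461.8 -18.6] [ 83.7 151.9] 67.2 axis [-0.908  0.42 ] mean [ 0.4592 -0.0142  0.0071]
scene comb 773 rect [ 379.6 -179.7] [111.8 141.8] 3.9 axis [0.52  0.854] mean [ 0.3795 -0.1795  0.0088]
scene comb 187 rect [406.1 110.8] [114.9 116.3] 51.9 axis [-0.801 -0.598] mean [0.4005 0.1145 0.006 ]
scene bar 1216 rect [ 617.  -249.8] [179.8  18.9] 74.5 axis [0.261 0.965] mean [ 0.6178 -0.2529  0.1147]
scene prong 572 rect [569.6 229.5] [147.2  18. ] 17.1 axis [-0.962 -0.274] mean [0.5785 0.23   0.1736]
scene tip 45 rect [505.9 210.3] [13.5 12.8] 76.0 axis [0.697 0.718] mean [0.5054 0.2098 0.1874]
scene foot 1276 rect [632.9 248.1] [98.1 99.1] 61.4 axis [0.695 0.719] mean [0.637  0.2433 0.0127]
scene file 376 rect [591.5 -17.3] [131.9 134.4] 71.5 axis [-0.987 -0.16 ] mean [ 0.5959 -0.0143  0.0051]
top comb 371 rect [451.9 -15.5] [143.1 162.7] 29.1 axis [-0.865  0.502] mean [ 0.451  -0.015   0.0068]
top comb 670 rect [ 377.3 -181.9] [158.5 145.5] 45.4 axis [0.516 0.857] mean [ 0.3734 -0.1804  0.0084]
top comb 230 rect [396.7 111.4] [159.5 162.9] 35.8 axis [-0.895 -0.446] mean [0.3966 0.1073 0.0058]
top bar 513 rect [ 612.9 -251.4] [180.6  18.2] 75.0 axis [0.264 0.965] mean [ 0.6121 -0.2509  0.1152]
top prong 424 rect [563.7 229. ] [147.1  15.9] 15.6 axis [-0.96  -0.281] mean [0.5673 0.2284 0.1755]
top tip 39 rect [562.8 224.1] [142.7  10.8] 13.8 axis [-0.961 -0.277] mean [0.5036 0.2094 0.1876]
top foot 995 rect [625.5 232.1] [173.  144.8] 65.3 axis [-1.    -0.026] mean [0.6264 0.2399 0.0115]
top file 303 rect [587.5 -19.5] [138.7 145.1] 63.1 axis [-0.975 -0.222] mean [ 0.5929 -0.0161  0.0047]
```

View pics/combs0.png

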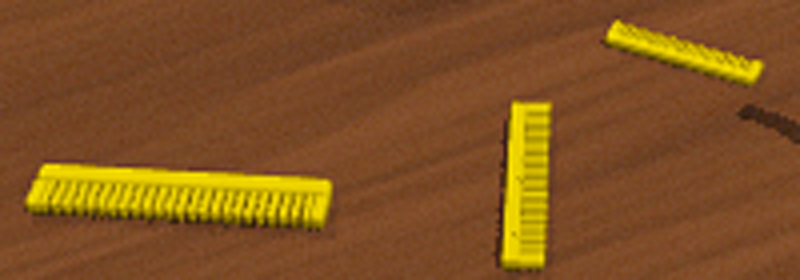

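```bash
python3 - <<'E'
from h import *
for n in ['scene','top']:
    z=np.load('/tmp/'+n+'0.npz');d=z['d'];im=z['im'].astype(int)
    y=(im[...,0]>150)&(im[...,1]>120)&(im[...,2]<80)
    k,l,st,_=cv2.connectedComponentsWithStats(y.astype(np.uint8))
    c,R,t=cam(n);C=-R.T@t
    for i in range(1,k):
        if st[i,4]<60: continue
        P=pts(n,d,l==i)
        if np.median(P[:,2])>.03: continue
        # intersect with plane z=.006
        v,u=np.nonzero(l==i);ray=np.c_[(u-c['cx'])/c['fx'],(v-c['cy'])/c['fy'],np.ones(len(u))]@R
        Q=C+ray*((.007-C[2])/ray[:,2])[:,None]
        r=cv2.minAreaRect((Q[:,:2]*1000).astype(np.float32));print(n,st[i],np.round(r[0],1),np.round(r[1],1),round(r[2],1),'zmed',np.median(P[:,2]))
    # table height check
    P=pts(n,d,np.ones_like(d,bool));m=(np.abs(P[:,0]-.5)<.03)&(np.abs(P[:,1]-.1)<.03);print('table z',np.median(P[m,2]))
E
```

```text
scene [340  52  39  19 243] [-438.5  719.3] [173.7 138.7] 30.3 zmed -0.7475692471383595
scene [317  58  47  30 402] [-378.8  572.7] [ 87.8 283.6] 88.4 zmed -0.7487800174505096
scene [300  62  47  31 357] [-376.4  494.8] [ 76.7 284.6] 85.1 zmed -0.7479367089233401
scene [ 258   65   69   43 1166] [-377.7  322.6] [285.3 266.3] 0.0 zmed -0.749341158020084
scene [383  66  17  14 117] [-284.8  740.4] [ 59.  119.7] 53.4 zmed -0.7484610747590201
scene [149  89  36  40 598] [-377.2  -73.1] [284.7  83.4] 0.0 zmed -0.7504892501694871
scene [317 220  39  16 215] [400.3 113.8] [93.1 18.7] 38.7 zmed 0.00560715537996828
scene [290 240  13  42 415] [453.7 -11.6] [ 22.  123.8] 62.4 zmed 0.007053254995246875
scene [171 256  77  15 778] [ 378.9 -179.1] [159.   34.5] 58.3 zmed 0.00892598564919871
scene [610 390  30  31 214] [1002.8  327.1] [52.3 47.7] 68.7 zmed -0.11496988637180322
scene [597 404  36  27 324] [1005.5  277.8] [34.3 48.4] 7.4 zmed -0.747510221224267
table z 0.0006427445470520109
top [  6 262   9  25  84] [468.2 754.7] [16.8 58.7] 89.0 zmed -0.7500508897674176
top [311 268  32  48 506] [449.9 -13.1] [ 24.9 124. ] 62.5 zmed 0.005249192172558893
top [260 295  29  36 321] [395.2 113.3] [95.3 20.2] 39.2 zmed 0.0037354109054701084
top [365 301  61  46 874] [ 376.  -180.3] [161.4  31.9] 58.3 zmed 0.0073394959259273545
table z -0.00015663660213502908
```

View pics/stand0.png

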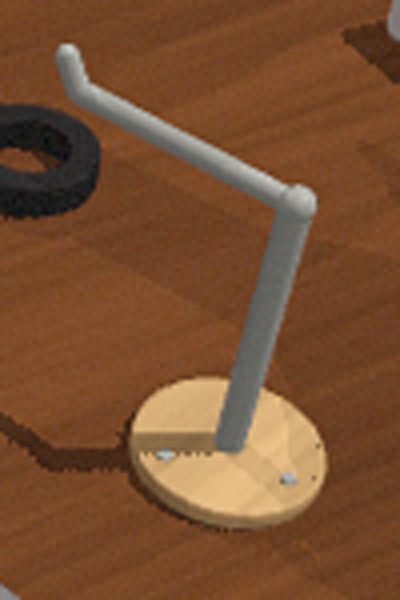

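Three combs, in the scene image: (209,264) about 160 mm, (296,260) about 123 x 22 mm, (336,228) about 94 mm. The middle one, at (296,260), fits 120 x 22 x 8 mm. The enlarged crop confirms it, with the comb at about (0.452, -0.0125).

The caddy is at (0.615, -0.2505) with its bar at 74.8°. The hook seat is near (0.541, 0.221), with the prong running at 16.1°.

Emit:
jog_arm:
  plan:
    - [[-0.7,-0.65,0,0,0,0],[-0.7,-0.65,0,0,0,0],[-0.7,-0.65,0,0,0,0],[-0.7,-0.65,0,0,0,0],[-0.7,-0.65,0,0,0,0],[-0.7,-0.65,0,0,0,0],[-0.7,-0.65,0,0,0,0],[-0.7,-0.65,0,0,0,0],[-0.7,-0.65,0,0,0,0],[-0.7,-0.65,0,0,0,0]]
  grip: 0.1

```text
time_s: 1.7
position: [0.3685, 0.1629, 0.2316]
tool_rot: [[-0.928, 0.373, 0.001], [0.373, 0.928, 0.0], [-0.001, 0.0, -1.0]]
ft_force: [-0.8, 0.4, 0.3]
grip_width: 0.0466
```

```bash
cat >> h.py <<'E'
from scipy.spatial.transform import Rotation as Ro
def down(a):
    a=np.radians(a);x=np.array([np.cos(a),np.sin(a),0]);z=np.array([0,0,-1.]);return np.c_[x,np.cross(z,x),z]
def plan(pt,Rt,n,Rc=None,pc=None):
    "n rows straight line + uniform rotation, rounded"
    s=env.observe();p=np.array(s['position']) if pc is None else pc;R=np.array(s['tool_rot']) if Rc is None else Rc
    print('t',s['time_s'],'p',np.round(p,4),'xang',round(np.degrees(np.arctan2(R[1,0],R[0,0])),2),'tilt',round(np.degrees(np.arccos(-R[2,2])),2),'q',np.round(s['q'],0),'F',np.round(s['ft_force'],1),'w',round(s['grip_width'],4))
    w=Ro.from_matrix(R.T@Rt).as_rotvec();dp=(np.array(pt)-p)/n
    out=[]
    for i in range(n):
        Ri=R@Ro.from_rotvec(w*i/n).as_matrix()
        out.append(np.r_[Ri.T@dp/.04,w/n/.15])
    o=np.round(out,2)+0.
    print('max',abs(o).max(),'step mm',np.linalg.norm(dp)*1000,'rot/row',np.degrees(np.linalg.norm(w))/n)
    print('[['+','.join('['+','.join('%g'%v for v in r)+']' for r in o)+']]')
E
python3 - <<'E'
from h import *
plan([.452,-.0125,.1],down(152.6),7)
E
```

```text
t 1.7 p [0.3685 0.1629 0.2316] xang 158.07 tilt 0.04 q [  7.   7.  95.   0.  78. -61.] F [-0.8  0.4  0.3] w 0.0466
max 0.55 step mm 33.52257312359525 rot/row 0.7815013733357894
[[[-0.51,-0.47,0.47,0,0,0.09],[-0.52,-0.46,0.47,0,0,0.09],[-0.52,-0.46,0.47,0,0,0.09],[-0.53,-0.45,0.47,0,0,0.09],[-0.54,-0.44,0.47,0,0,0.09],[-0.54,-0.43,0.47,0,0,0.09],[-0.55,-0.43,0.47,0,0,0.09]]]
```

Emit:
jog_arm:
  plan:
    - [[-0.51,-0.47,0.47,0,0,0.09],[-0.52,-0.46,0.47,0,0,0.09],[-0.52,-0.46,0.47,0,0,0.09],[-0.53,-0.45,0.47,0,0,0.09],[-0.54,-0.44,0.47,0,0,0.09],[-0.54,-0.43,0.47,0,0,0.09],[-0.55,-0.43,0.47,0,0,0.09],[0,0,0,0,0,0]]

```text
time_s: 2.5
position: [0.4523, -0.0133, 0.0979]
tool_rot: [[-0.887, 0.462, -0.002], [0.462, 0.887, 0.0], [0.002, -0.001, -1.0]]
ft_force: [0.0, 0.2, 0.0]
grip_width: 0.0468
```

```bash
python3 - <<'E'
from h import *
plan([.452,-.0125,.03],down(152.6),5)
for n in ['scene','top']:
    im,d=vision.get_image(n);save(im,n+'1.png')
    s=env.observe();print(n,proj(n,s['position']).round(1),proj(n,[.452,-.0125,.008]).round(1))
    u,v=proj(n,s['position'])[0].astype(int)
    save(cv2.resize(im[v-50:v+50,u-60:u+60],None,fx=5,fy=5),n+'1c.png')
E
```

```text
t 2.5 p [ 0.4523 -0.0133  0.0979] xang 152.47 tilt 0.14 q [-17.  21. 101.  -0.  58. -79.] F [0.  0.2 0. ] w 0.0468
max 0.34 step mm 13.587864256718316 rot/row 0.03792208079360391
[[[0,0,0.34,0,0,0],[0,0,0.34,0,0,0],[0,0,0.34,0,0,0],[0,0,0.34,0,0,0],[0,0,0.34,0,0,0]]]
scene [[294.5 226.5]] [[295.6 258.8]]
top [[326.9 290.2]] [[326.4 290.3]]
```

View pics/scene1c.png

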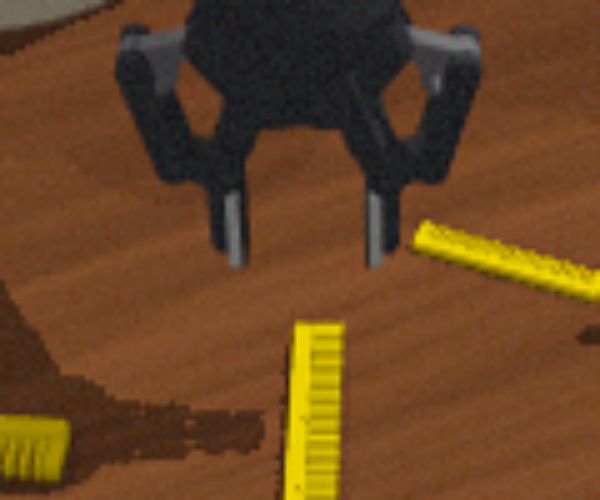

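View pics/top1c.png

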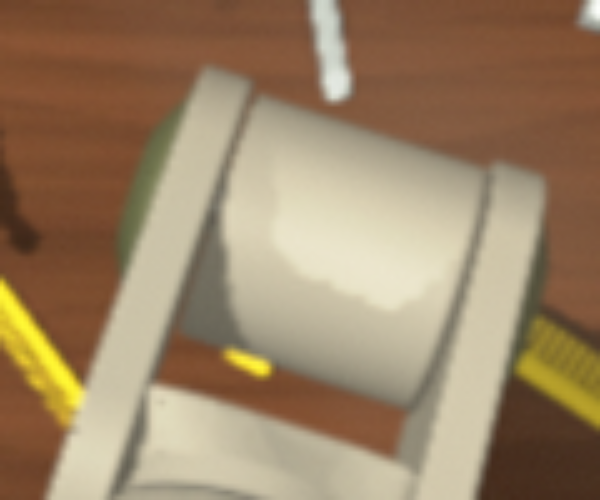

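The scene crop shows the fingers straddling the comb's line at (295,229). The arm hides the comb from the top camera. Going down.

Emit:
jog_arm:
  plan:
    - [[0,0,0.5,0,0,0],[0,0,0.5,0,0,0],[0,0,0.5,0,0,0],[0,0,0.4,0,0,0],[0,0,0.3,0,0,0],[0,0,0.13,0,0,0],[0,0,0,0,0,0]]

```text
time_s: 3.3
position: [0.4517, -0.0105, 0.0068]
tool_rot: [[-0.889, 0.458, -0.0], [0.458, 0.889, 0.0], [0.0, 0.0, -1.0]]
ft_force: [-1.3, -0.4, -1.6]
grip_width: 0.047
```

Emit:
jog_arm:
  plan:
    - [[0,0,0,0,0,0],[0,0,0,0,0,0],[0,0,0,0,0,0],[0,0,0,0,0,0],[0,0,0,0,0,0],[0,0,0,0,0,0]]
  grip: -1
  squeeze: 30

```text
time_s: 3.9
position: [0.4522, -0.011, 0.0074]
tool_rot: [[-0.888, 0.459, 0.002], [0.459, 0.888, -0.0], [-0.001, 0.001, -1.0]]
ft_force: [-0.1, 2.1, 6.4]
grip_width: 0.0192
```

Emit:
jog_arm:
  plan:
    - [[0,0,0,0,0,0],[0,0,0,0,0,0]]

```text
time_s: 4.1
position: [0.4521, -0.0111, 0.0074]
tool_rot: [[-0.888, 0.459, 0.001], [0.459, 0.888, -0.0], [-0.001, 0.001, -1.0]]
ft_force: [-0.4, 1.3, 6.3]
grip_width: 0.0193
```

Emit:
jog_arm:
  plan:
    - [[0,0,-0.1,0,0,0],[0,0,-0.3,0,0,0],[0,0,-0.6,0,0,0],[0,0,-0.6,0,0,0],[0,0,-0.6,0,0,0],[0,0,-0.3,0,0,0],[0,0,0,0,0,0]]

```text
time_s: 4.8
position: [0.4525, -0.0113, 0.1082]
tool_rot: [[-0.888, 0.459, 0.004], [0.459, 0.888, -0.001], [-0.004, 0.001, -1.0]]
ft_force: [0.1, 0.1, -0.5]
grip_width: 0.0189
```

```bash
python3 - <<'E'
from h import *
n='scene'
im,d=vision.get_image(n);save(im,n+'2.png')
s=env.observe();u,v=proj(n,s['position'])[0].astype(int)
save(cv2.resize(im[v-50:v+50,u-60:u+60],None,fx=5,fy=5),n+'2c.png')
E
```

```text
(no output)
```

View pics/scene2c.png

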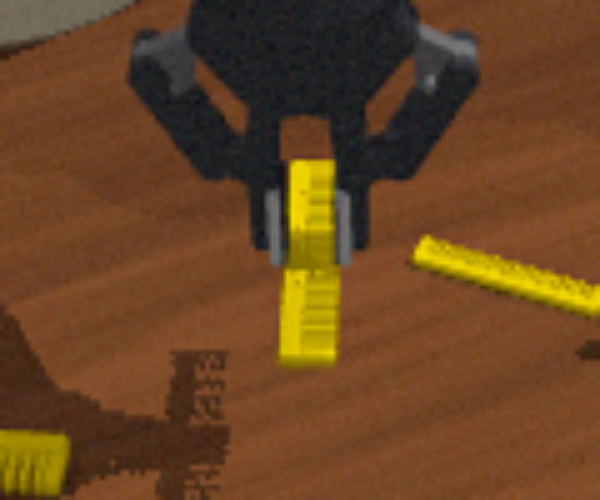

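The comb is held level at (297,235) in the picture. Next I carry it over the near half of the caddy, tilting the gripper away from the bar.

```bash
python3 - <<'E'
from h import *
T=lambda th:down(74.8)@Ro.from_rotvec([np.radians(-th),0,0]).as_matrix()
plan([.5793,-.241,.2],T(25),15)
E
```

```text
t 4.85 p [ 0.4519 -0.0112  0.1071] xang 152.65 tilt 0.1 q [-16.  20. 100.  -0.  59. -79.] F [-1.  -0.2 -1. ] w 0.0188
max 0.59 step mm 18.578309006581108 rot/row 5.408590848198226
[[[-0.36,-0.24,-0.15,-0.16,-0.13,0.59],[-0.39,-0.21,-0.15,-0.16,-0.13,0.59],[-0.41,-0.17,-0.15,-0.16,-0.13,0.59],[-0.42,-0.13,-0.14,-0.16,-0.13,0.59],[-0.44,-0.08,-0.14,-0.16,-0.13,0.59],[-0.44,-0.04,-0.13,-0.16,-0.13,0.59],[-0.45,0,-0.12,-0.16,-0.13,0.59],[-0.45,0.04,-0.11,-0.16,-0.13,0.59],[-0.44,0.09,-0.1,-0.16,-0.13,0.59],[-0.44,0.13,-0.09,-0.16,-0.13,0.59],[-0.43,0.17,-0.08,-0.16,-0.13,0.59],[-0.41,0.21,-0.07,-0.16,-0.13,0.59],[-0.39,0.24,-0.05,-0.16,-0.13,0.59],[-0.37,0.28,-0.04,-0.16,-0.13,0.59],[-0.34,0.31,-0.03,-0.16,-0.13,0.59]]]
```

Emit:
jog_arm:
  plan:
    - [[0,0,-0.7,0,0,0],[0,0,-0.9,0,0,0],[0,0,-0.7,0,0,0],[0,0,0,0,0,0]]

```text
time_s: 5.25
position: [0.4529, -0.0114, 0.2008]
tool_rot: [[-0.888, 0.459, 0.005], [0.459, 0.888, -0.001], [-0.005, 0.001, -1.0]]
ft_force: [-0.5, 0.1, -1.2]
grip_width: 0.0187
```

```bash
python3 - <<'E'
from h import *
T=lambda th:down(74.8)@Ro.from_rotvec([np.radians(-th),0,0]).as_matrix()
plan([.5793,-.241,.2],T(25),15)
E
```

```text
t 5.25 p [ 0.4529 -0.0114  0.2008] xang 152.66 tilt 0.29 q [-16.  14.  92.  -0.  74. -79.] F [-0.5  0.1 -1.2] w 0.0187
max 0.59 step mm 17.471845332513684 rot/row 5.405797235027207
[[[-0.36,-0.24,0,-0.16,-0.13,0.59],[-0.38,-0.21,0,-0.16,-0.13,0.59],[-0.4,-0.18,0.01,-0.16,-0.13,0.59],[-0.41,-0.14,0.01,-0.16,-0.13,0.59],[-0.42,-0.1,0.02,-0.16,-0.13,0.59],[-0.43,-0.06,0.02,-0.16,-0.13,0.59],[-0.43,-0.03,0.03,-0.16,-0.13,0.59],[-0.43,0.01,0.04,-0.16,-0.13,0.59],[-0.43,0.05,0.05,-0.16,-0.13,0.59],[-0.42,0.09,0.06,-0.16,-0.13,0.59],[-0.41,0.12,0.07,-0.16,-0.13,0.59],[-0.4,0.16,0.08,-0.16,-0.13,0.59],[-0.38,0.19,0.09,-0.16,-0.13,0.59],[-0.36,0.22,0.1,-0.16,-0.13,0.59],[-0.34,0.25,0.12,-0.16,-0.13,0.59]]]
```

Emit:
jog_arm:
  plan:
    - [[-0.36,-0.24,0,-0.16,-0.13,0.59],[-0.38,-0.21,0,-0.16,-0.13,0.59],[-0.4,-0.18,0.01,-0.16,-0.13,0.59],[-0.41,-0.14,0.01,-0.16,-0.13,0.59],[-0.42,-0.1,0.02,-0.16,-0.13,0.59],[-0.43,-0.06,0.02,-0.16,-0.13,0.59],[-0.43,-0.03,0.03,-0.16,-0.13,0.59],[-0.43,0.01,0.04,-0.16,-0.13,0.59]]

```text
time_s: 6.05
position: [0.5184, -0.1332, 0.1959]
tool_rot: [[-0.36, 0.902, 0.238], [0.93, 0.367, 0.014], [-0.074, 0.226, -0.971]]
ft_force: [0.4, 0.3, 0.2]
grip_width: 0.0189
```

Emit:
jog_arm:
  plan:
    - [[-0.43,0.05,0.05,-0.16,-0.13,0.59],[-0.42,0.09,0.06,-0.16,-0.13,0.59],[-0.41,0.12,0.07,-0.16,-0.13,0.59],[-0.4,0.16,0.08,-0.16,-0.13,0.59],[-0.38,0.19,0.09,-0.16,-0.13,0.59],[-0.36,0.22,0.1,-0.16,-0.13,0.59],[-0.34,0.25,0.12,-0.16,-0.13,0.59],[0,0,0,0,0,0],[0,0,0,0,0,0]]

```text
time_s: 6.95
position: [0.578, -0.2383, 0.1956]
tool_rot: [[0.252, 0.881, 0.4], [0.968, -0.228, -0.107], [-0.003, 0.414, -0.91]]
ft_force: [-0.3, 0.2, -0.3]
grip_width: 0.0184
```

```bash
python3 - <<'E'
from h import *
T=lambda th:down(74.8)@Ro.from_rotvec([np.radians(-th),0,0]).as_matrix()
plan([.5793,-.241,.125],T(25),3)
im,d=vision.get_image('scene');save(im,'scene3.png')
E
```

```text
t 6.95 p [ 0.578  -0.2383  0.1956] xang 75.4 tilt 24.45 q [-37.  22.  85.  12.  51. -28.] F [-0.3  0.2 -0.3] w 0.0184
max 0.54 step mm 23.558823319169765 rot/row 0.2765141477498353
[[[-0.02,-0.23,0.54,-0.02,0,0.02],[-0.02,-0.23,0.54,-0.02,0,0.02],[-0.02,-0.23,0.54,-0.02,0,0.02]]]
```

View pics/scene3.png

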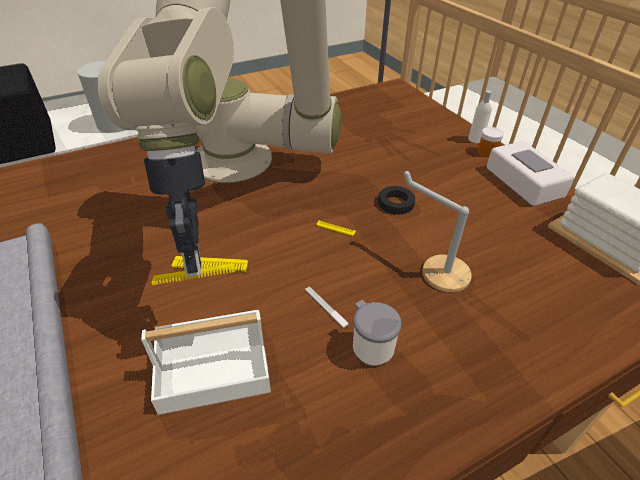

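Emit:
jog_arm:
  plan:
    - [[-0.02,-0.23,0.54,-0.02,0,0.02],[-0.02,-0.23,0.54,-0.02,0,0.02],[-0.02,-0.23,0.54,-0.02,0,0.02],[0,0,0,0,0,0]]

```text
time_s: 7.4
position: [0.5786, -0.2404, 0.1237]
tool_rot: [[0.26, 0.876, 0.405], [0.966, -0.237, -0.107], [0.003, 0.419, -0.908]]
ft_force: [0.7, -0.1, 0.4]
grip_width: 0.0187
```

```bash
python3 - <<'E'
from h import *
T=lambda th:down(74.8)@Ro.from_rotvec([np.radians(-th),0,0]).as_matrix()
plan([.5793,-.241,.042],T(25),6)
im,d=vision.get_image('scene');save(cv2.resize(im[180:440,100:320],None,fx=2.5,fy=2.3),'scene4.png')
E
```

```text
t 7.4 p [ 0.5786 -0.2404  0.1237] xang 74.91 tilt 24.79 q [-37.  27.  91.  14.  41. -31.] F [ 0.7 -0.1  0.4] w 0.0187
max 0.31 step mm 13.610197880162076 rot/row 0.047859507651656814
[[[0,-0.14,0.31,0,0,0],[0,-0.14,0.31,0,0,0],[0,-0.14,0.31,0,0,0],[0,-0.14,0.31,0,0,0],[0,-0.14,0.31,0,0,0],[0,-0.14,0.31,0,0,0]]]
```

View pics/scene4.png

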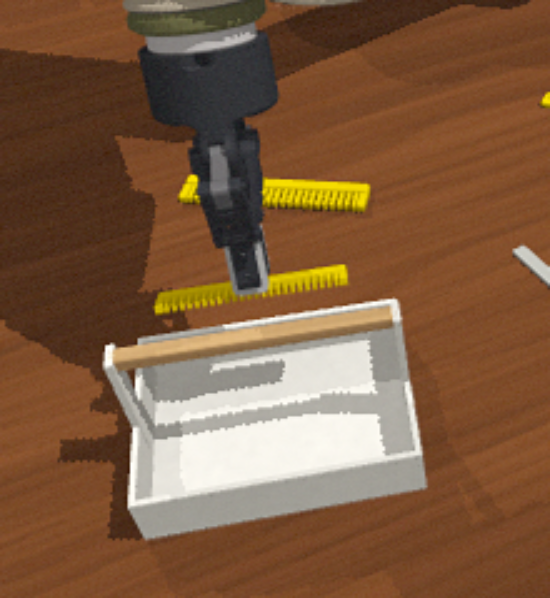

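The comb runs parallel to the bar, on its robot side. I'm lowering it into the tray.

Emit:
jog_arm:
  plan:
    - [[0,-0.14,0.31,0,0,0],[0,-0.14,0.31,0,0,0],[0,-0.14,0.31,0,0,0],[0,-0.14,0.31,0,0,0],[0,-0.14,0.31,0,0,0],[0,-0.14,0.31,0,0,0],[0,0,0,0,0,0]]

```text
time_s: 8.15
position: [0.5812, -0.2417, 0.0451]
tool_rot: [[0.261, 0.874, 0.41], [0.965, -0.237, -0.11], [0.001, 0.424, -0.906]]
ft_force: [-0.1, 0.2, -0.0]
grip_width: 0.0188
```

```bash
python3 - <<'E'
from h import *
im,d=vision.get_image('scene');save(cv2.resize(im[180:440,100:320],None,fx=2.5,fy=2.3),'scene5.png')
E
```

```text
(no output)
```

View pics/scene5.png

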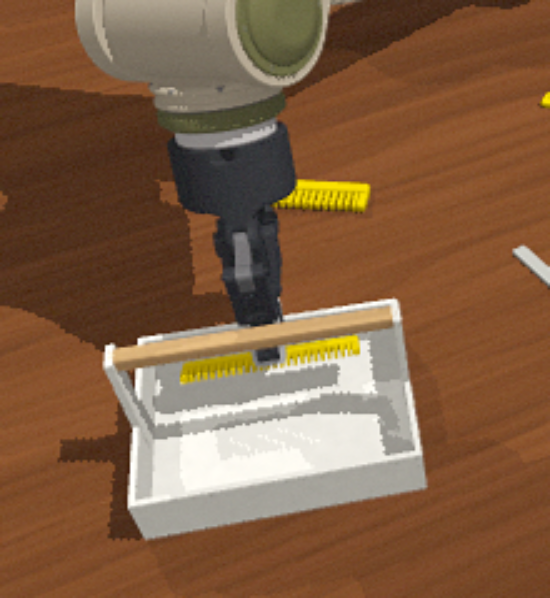

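The comb is inside the walls and nothing is touching. Releasing.

Emit:
jog_arm:
  plan:
    - [[0,0,0,0,0,0],[0,0,0,0,0,0],[0,0,0,0,0,0],[0,0,0,0,0,0],[0,0,0,0,0,0]]
  grip: -0.3

```text
time_s: 8.7
position: [0.5813, -0.2421, 0.0454]
tool_rot: [[0.262, 0.873, 0.41], [0.965, -0.237, -0.111], [0.001, 0.425, -0.905]]
ft_force: [-1.3, -0.4, 0.4]
grip_width: 0.0296
```

Emit:
jog_arm:
  plan:
    - [[0,0,-0.3,0,0,0],[0,0,-0.5,0,0,0],[0,0,-0.8,0,0,0],[0,0,-0.8,0,0,0],[0,0,-0.8,0,0,0],[0,0,-0.8,0,0,0],[0,0,0,0,0,0]]

```text
time_s: 9.4
position: [0.5153, -0.2247, 0.1947]
tool_rot: [[0.262, 0.871, 0.415], [0.965, -0.236, -0.115], [-0.003, 0.431, -0.902]]
ft_force: [0.7, -0.5, 0.3]
grip_width: 0.0299
```

```bash
python3 - <<'E'
from h import *
s=env.observe();print(s['position'],s['q'].round(0) if hasattr(s['q'],'round') else s['q'])
for n in ['scene','top']:
    im,d=vision.get_image(n);save(im,n+'6.png')
    P=pts(n,d,np.ones_like(d,bool))
    m=(np.linalg.norm(P[:,:2]-[.614,-.25],axis=1)<.13)&(P[:,2]>.1)&(P[:,2]<.13);Q=P[m]
    if m.sum()>20: print(n,cv2.minAreaRect((Q[:,:2]*1000).astype(np.float32)),m.sum())
    m=(np.linalg.norm(P[:,:2]-[.614,-.25],axis=1)<.14)&(P[:,2]>.038)&(P[:,2]<.05);Q=P[m]
    if m.sum()>20: print(n,'rim',cv2.minAreaRect((Q[:,:2]*1000).astype(np.float32)),m.sum())
E
```

```text
[ 0.51533126 -0.22467393  0.19469118] [-41.  16.  95.  14.  47. -33.]
scene ((615.3013916015625, -249.5605926513672), (180.24496459960938, 21.6226749420166), 74.948974609375) 1217
scene rim ((615.86376953125, -249.59027099609375), (180.12924194335938, 144.3787384033203), 75.0168685913086) 1132
top ((612.40625, -251.28500366210938), (180.33631896972656, 18.59640884399414), 75.03117370605469) 512
top rim ((612.697021484375, -251.4609375), (181.15582275390625, 141.23638916015625), 74.98345184326172) 473
```

View pics/scene6.png

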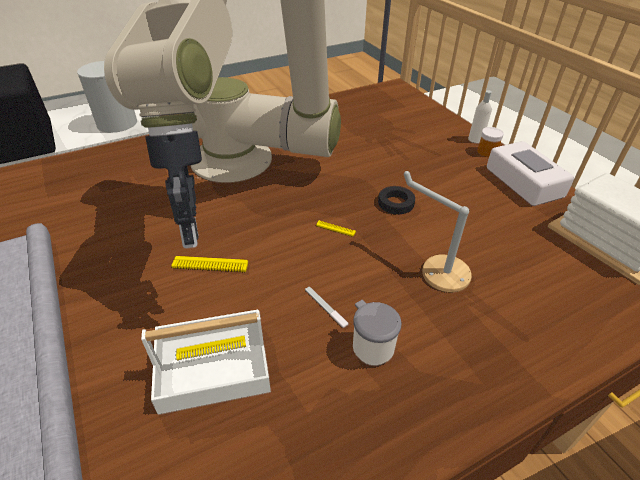

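View pics/top6.png

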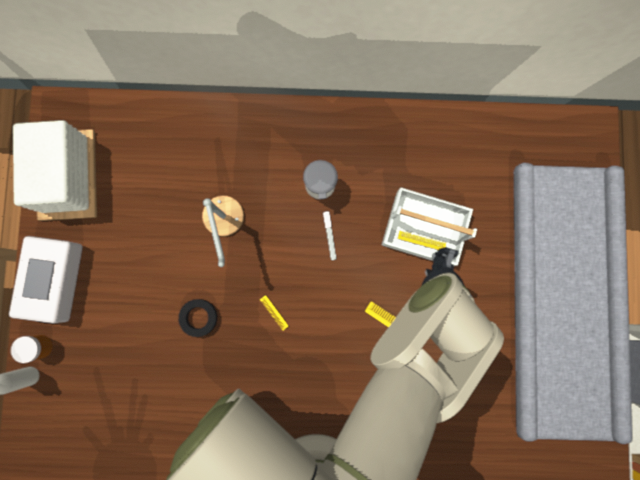

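The comb lies flat inside the caddy, at (212,348) in the scene image. The caddy hasn't moved: centre (0.614, -0.2505), angle 75°. Now I grip the bar 35 mm off its middle, on the +y side, so the fingers clear the prong.

```bash
python3 - <<'E'
from h import *
plan([.623,-.217,.195],down(75),8)
E
```

```text
t 9.5 p [ 0.5153 -0.2243  0.1909] xang 74.8 tilt 25.22 q [-41.  16.  95.  14.  47. -33.] F [ 0.  -0.3 -0.4] w 0.03
max 0.37 step mm 13.503682300291093 rot/row 3.1528620547498902
[[[0.11,0.29,0.12,0.37,0,0],[0.11,0.3,0.11,0.37,0,0],[0.11,0.31,0.09,0.37,0,0],[0.11,0.31,0.07,0.37,0,0],[0.11,0.31,0.06,0.37,0,0],[0.11,0.32,0.04,0.37,0,0],[0.11,0.32,0.02,0.37,0,0],[0.11,0.32,0,0.37,0,0]]]
```

Emit:
jog_arm:
  plan:
    - [[0.11,0.29,0.12,0.37,0,0],[0.11,0.3,0.11,0.37,0,0],[0.11,0.31,0.09,0.37,0,0],[0.11,0.31,0.07,0.37,0,0],[0.11,0.31,0.06,0.37,0,0],[0.11,0.32,0.04,0.37,0,0],[0.11,0.32,0.02,0.37,0,0],[0.11,0.32,0,0.37,0,0],[0,0,0,0,0,0],[0,0,0,0,0,0]]
  grip: 0

```text
time_s: 10.5
position: [0.6231, -0.2169, 0.1926]
tool_rot: [[0.261, 0.965, -0.006], [0.965, -0.261, 0.003], [0.001, -0.007, -1.0]]
ft_force: [-0.8, -0.4, -0.2]
grip_width: 0.0426
```

```bash
python3 - <<'E'
from h import *
plan([.623,-.217,.092],down(75),8)
im,d=vision.get_image('scene');save(cv2.resize(im[180:440,100:320],None,fx=2.5,fy=2.3),'scene7.png')
E
```

```text
t 10.5 p [ 0.6231 -0.2169  0.1926] xang 74.84 tilt 0.39 q [-29.  35.  58.  -0.  87. -14.] F [-0.8 -0.4 -0.2] w 0.0426
max 0.31 step mm 12.578235206589389 rot/row 0.053060687682600624
[[[0,0,0.31,-0.01,0,0],[0,0,0.31,-0.01,0,0],[0,0,0.31,-0.01,0,0],[0,0,0.31,-0.01,0,0],[0,0,0.31,-0.01,0,0],[0,0,0.31,-0.01,0,0],[0,0,0.31,-0.01,0,0],[0,0,0.31,-0.01,0,0]]]
```

View pics/scene7.png

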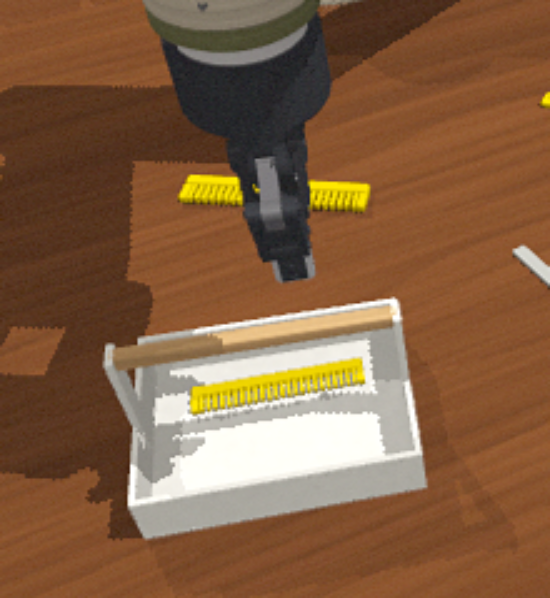

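Emit:
jog_arm:
  plan:
    - [[0,0,0.31,-0.01,0,0],[0,0,0.31,-0.01,0,0],[0,0,0.31,-0.01,0,0],[0,0,0.31,-0.01,0,0],[0,0,0.31,-0.01,0,0],[0,0,0.31,-0.01,0,0],[0,0,0.31,-0.01,0,0],[0,0,0.34,-0.01,0,0],[0,0,0,0,0,0],[0,0,0,0,0,0]]

```text
time_s: 11.55
position: [0.6234, -0.2171, 0.0939]
tool_rot: [[0.262, 0.965, 0.007], [0.965, -0.262, -0.001], [0.001, 0.007, -1.0]]
ft_force: [0.3, 0.2, 0.5]
grip_width: 0.0428
```

Emit:
jog_arm:
  plan:
    - [[0,0,0,0,0,0],[0,0,0,0,0,0],[0,0,0,0,0,0],[0,0,0,0,0,0],[0,0,0,0,0,0],[0,0,0,0,0,0],[0,0,0,0,0,0]]
  grip: -1
  squeeze: 90

```text
time_s: 12.25
position: [0.6237, -0.2172, 0.0948]
tool_rot: [[0.262, 0.965, 0.008], [0.965, -0.262, -0.002], [0.0, 0.009, -1.0]]
ft_force: [0.1, 0.7, 5.2]
grip_width: 0.0099
```

```bash
python3 - <<'E'
from h import *
plan([.623,-.217,.15],down(75),3)
im,d=vision.get_image('scene');save(cv2.resize(im[180:440,100:320],None,fx=2.5,fy=2.3),'scene8.png')
E
```

```text
t 12.25 p [ 0.6237 -0.2172  0.0948] xang 74.82 tilt 0.49 q [-30.  39.  67.   0.  74. -14.] F [0.1 0.7 5.2] w 0.0099
max 0.46 step mm 18.395640175188873 rot/row 0.17463587589300003
[[[0,0,-0.46,0.02,0,-0.01],[0,0,-0.46,0.02,0,-0.01],[0,0,-0.46,0.02,0,-0.01]]]
```

View pics/scene8.png

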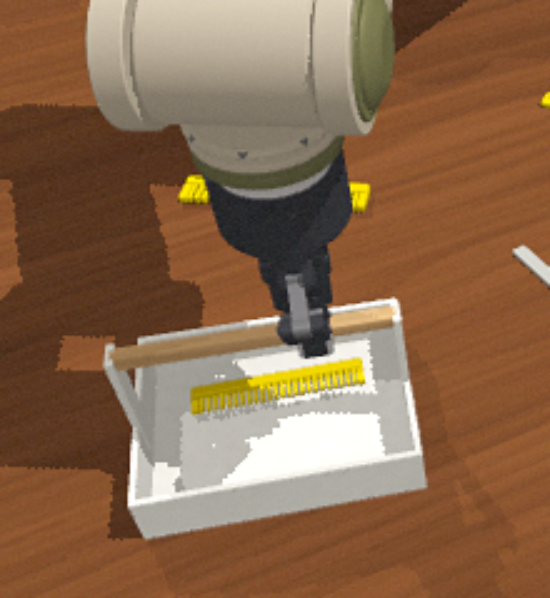

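Emit:
jog_arm:
  plan:
    - [[0,0,-0.1,0,0,0],[0,0,-0.2,0,0,0],[0,0,-0.4,0,0,0],[0,0,-0.5,0,0,0],[0,0,-0.6,0,0,0],[0,0,-0.6,0,0,0],[0,0,-0.4,0,0,0],[0,0,-0.2,0,0,0],[0,0,0,0,0,0]]

```text
time_s: 13.2
position: [0.6226, -0.217, 0.2147]
tool_rot: [[0.262, 0.965, 0.008], [0.965, -0.262, -0.002], [0.0, 0.008, -1.0]]
ft_force: [-0.0, 0.5, -3.1]
grip_width: 0.0099
```

```bash
cat >> h.py <<'E'
def bar(n,d,c,zlo,zhi):
    P=pts(n,d,np.ones_like(d,bool));im=None
    m=(np.linalg.norm(P[:,:2]-c,axis=1)<.12)&(P[:,2]>zlo)&(P[:,2]<zhi);return P[m]
E
python3 - <<'E'
from h import *
s=env.observe();print(s['position'],s['ft_force'],s['grip_width'])
for n in ['scene','top']:
    im,d=vision.get_image(n);save(im,n+'9.png')
    r=spotter.trace(n,'caddy');
    for q in r[:1]:
        P=pts(n,d,q['pixels']);print(n,q['score'],np.percentile(P,[1,50,99],axis=0).round(3).tolist())
E
```

```text
[ 0.62263437 -0.21698448  0.21472   ] [-0.02329774  0.48647909 -3.07268836] 0.009932787552811446
scene 0.76 [[0.531, -0.348, 0.122], [0.618, -0.263, 0.13], [0.704, -0.158, 0.238]]
top 0.7 [[0.555, -0.342, 0.117], [0.625, -0.194, 0.133], [0.697, -0.115, 0.434]]
```

View pics/scene9.png

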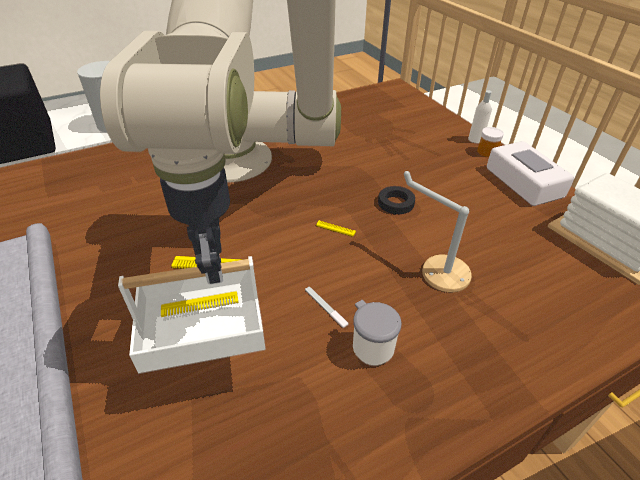

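The caddy hangs level in the grip, its underside at about 0.12. I'll carry it by way of (0.395, -0.02) so it stays clear of the hook tip.

```bash
python3 - <<'E'
from h import *
plan([.395,-.02,.215],down(106.1),18)
E
```

```text
t 13.4 p [ 0.6221 -0.2167  0.2126] xang 74.81 tilt 0.27 q [-30.  34.  57.   0.  89. -14.] F [-0.3 -0.7 -2.7] w 0.01
max 0.38 step mm 16.694786538081907 rot/row 1.738265342430316
[[[0.18,-0.38,0,0,0,-0.2],[0.19,-0.37,0,0,0,-0.2],[0.2,-0.36,0,0,0,-0.2],[0.21,-0.36,0,0,0,-0.2],[0.23,-0.35,0,0,0,-0.2],[0.24,-0.34,0,0,0,-0.2],[0.25,-0.34,0,0,0,-0.2],[0.26,-0.33,0,0,0,-0.2],[0.27,-0.32,0,0,0,-0.2],[0.28,-0.31,0,0,0,-0.2],[0.29,-0.3,0,0,0,-0.2],[0.29,-0.3,0,0,0,-0.2],[0.3,-0.29,0,0,0,-0.2],[0.31,-0.28,0,0,0,-0.2],[0.32,-0.27,0,0,0,-0.2],[0.33,-0.26,0,0,0,-0.2],[0.34,-0.25,0,0,0,-0.2],[0.34,-0.24,0,0,0,-0.2]]]
```

Emit:
jog_arm:
  plan:
    - [[0.18,-0.38,0,0,0,-0.2],[0.19,-0.37,0,0,0,-0.2],[0.2,-0.36,0,0,0,-0.2],[0.21,-0.36,0,0,0,-0.2],[0.23,-0.35,0,0,0,-0.2],[0.24,-0.34,0,0,0,-0.2],[0.25,-0.34,0,0,0,-0.2],[0.26,-0.33,0,0,0,-0.2],[0.27,-0.32,0,0,0,-0.2]]

```text
time_s: 14.3
position: [0.5083, -0.1175, 0.2123]
tool_rot: [[-0.006, 1.0, 0.006], [1.0, 0.006, -0.001], [-0.001, 0.006, -1.0]]
ft_force: [-0.2, 0.8, -1.5]
grip_width: 0.0102
```

Emit:
jog_arm:
  plan:
    - [[0.28,-0.31,0,0,0,-0.2],[0.29,-0.3,0,0,0,-0.2],[0.29,-0.3,0,0,0,-0.2],[0.3,-0.29,0,0,0,-0.2],[0.31,-0.28,0,0,0,-0.2],[0.32,-0.27,0,0,0,-0.2],[0.33,-0.26,0,0,0,-0.2],[0.34,-0.25,0,0,0,-0.2],[0.34,-0.24,0,0,0,-0.2]]

```text
time_s: 15.2
position: [0.3948, -0.0186, 0.2117]
tool_rot: [[-0.273, 0.962, 0.006], [0.962, 0.273, -0.001], [-0.002, 0.006, -1.0]]
ft_force: [0.5, 0.4, -2.3]
grip_width: 0.0103
```

```bash
python3 - <<'E'
from h import *
plan([.390,.2144,.205],down(106.1),14)
im,d=vision.get_image('scene');save(im,'scene10.png')
E
```

```text
t 15.2 p [ 0.3948 -0.0186  0.2117] xang 105.83 tilt 0.35 q [-20.   7.  99.   0.  74. -36.] F [ 0.5  0.4 -2.3] w 0.0103
max 0.4 step mm 16.64999454638252 rot/row 0.031238775708997985
[[[0.4,0.11,0.01,0,0,0],[0.4,0.11,0.01,0,0,0],[0.4,0.11,0.01,0,0,0],[0.4,0.11,0.01,0,0,0],[0.4,0.11,0.01,0,0,0],[0.4,0.11,0.01,0,0,0],[0.4,0.11,0.01,0,0,0],[0.4,0.11,0.01,0,0,0],[0.4,0.11,0.01,0,0,0],[0.4,0.11,0.01,0,0,0],[0.4,0.11,0.01,0,0,0],[0.4,0.11,0.01,0,0,0],[0.4,0.11,0.01,0,0,0],[0.4,0.11,0.01,0,0,0]]]
```

View pics/scene10.png

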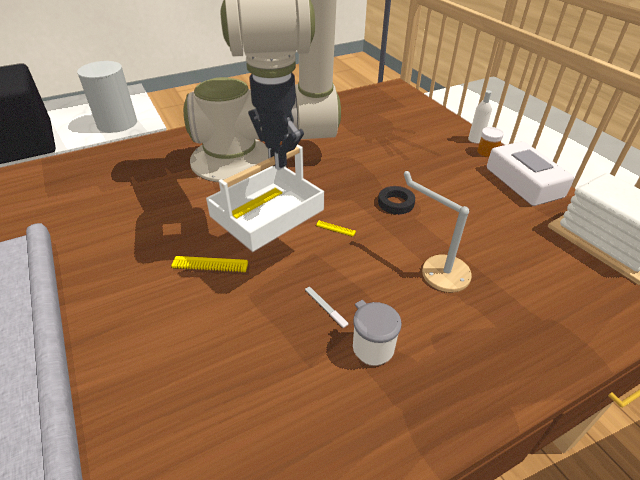

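Emit:
jog_arm:
  plan:
    - [[0.3,0.09,0.01,0,0,0],[0.4,0.11,0.01,0,0,0],[0.4,0.11,0.01,0,0,0],[0.4,0.11,0.01,0,0,0],[0.4,0.11,0.01,0,0,0],[0.4,0.11,0.01,0,0,0],[0.4,0.11,0.01,0,0,0],[0.4,0.11,0.01,0,0,0],[0.4,0.11,0.01,0,0,0]]

```text
time_s: 16.15
position: [0.3949, 0.1268, 0.2082]
tool_rot: [[-0.272, 0.962, 0.007], [0.962, 0.272, -0.001], [-0.003, 0.006, -1.0]]
ft_force: [0.5, 0.2, -3.2]
grip_width: 0.0102
```

Emit:
jog_arm:
  plan:
    - [[0.4,0.11,0.01,0,0,0],[0.4,0.11,0.01,0,0,0],[0.4,0.11,0.01,0,0,0],[0.4,0.11,0.01,0,0,0],[0.4,0.11,0.01,0,0,0],[0.2,0.05,0.15,0,0,0],[0,0,0,0,0,0],[0,0,0,0,0,0]]

```text
time_s: 16.95
position: [0.3941, 0.217, 0.1999]
tool_rot: [[-0.272, 0.962, 0.006], [0.962, 0.272, -0.002], [-0.003, 0.005, -1.0]]
ft_force: [-0.2, 0.3, -2.5]
grip_width: 0.0102
```

```bash
python3 - <<'E'
from h import *
plan([.390,.2144,.197],down(106.1),2)
for n in ['scene','top']:
    im,d=vision.get_image(n);save(im,n+'11.png');np.savez('/tmp/'+n+'11.npz',im=im,d=d)
    P=pts(n,d,np.ones_like(d,bool))
    def box(name,c,rad,lo,hi):
        Q=P[(np.linalg.norm(P[:,:2]-c,axis=1)<rad)&(P[:,2]>lo)&(P[:,2]<hi)]
        r=cv2.minAreaRect((Q[:,:2]*1000).astype(np.float32));print(n,name,len(Q),np.round(r[0],1),np.round(r[1],1),round(r[2],1),'z pct',np.percentile(Q[:,2],[2,50,98]).round(4))
    box('prong',np.array((.60,.24)),.085,.16,.21)
    box('rim?',np.array((.40,.18)),.13,.135,.165)
    box('tipr',np.array((.505,.21)),.02,.165,.21)
    box('bar?',np.array((.40,.18)),.13,.2,.226)
im=np.load('/tmp/scene11.npz')['im'];save(cv2.resize(im[110:300,280:490],None,fx=3.5,fy=3),'scene11c.png')
E
```

```text
t 16.95 p [0.3941 0.217  0.1999] xang 105.76 tilt 0.35 q [14. 13. 93. -0. 74. -2.] F [-0.2  0.3 -2.5] w 0.0102
max 0.06 step mm 2.81060091956202 rot/row 0.24344707595908716
[[[-0.02,-0.06,0.04,0.02,0.01,-0.02],[-0.02,-0.06,0.04,0.02,0.01,-0.02]]]
scene prong 445 [579.9 231.7] [126.5  16.1] 17.3 z pct [0.1633 0.1746 0.179 ]
scene rim? 1380 [405.1 183.7] [143.3 183. ] 15.4 z pct [0.1354 0.1449 0.1605]
scene tipr 102 [510.4 211.8] [26.4 12.4] 7.4 z pct [0.168  0.1798 0.1931]
scene bar? 595 [406.4 184.5] [ 39. 182.] 17.2 z pct [0.2015 0.219  0.2245]
top prong 341 [576.7 233. ] [120.4  15.6] 15.3 z pct [0.1687 0.1749 0.1801]
top rim? 461 [401.9 182.8] [140.2 180.9] 15.7 z pct [0.1368 0.1494 0.1541]
top tipr 84 [508.5 211.1] [31.3 11.3] 17.0 z pct [0.1711 0.1776 0.1936]
top bar? 324 [411.5 142.8] [17.4 99.2] 17.4 z pct [0.216  0.2218 0.2248]
```

View pics/scene11c.png

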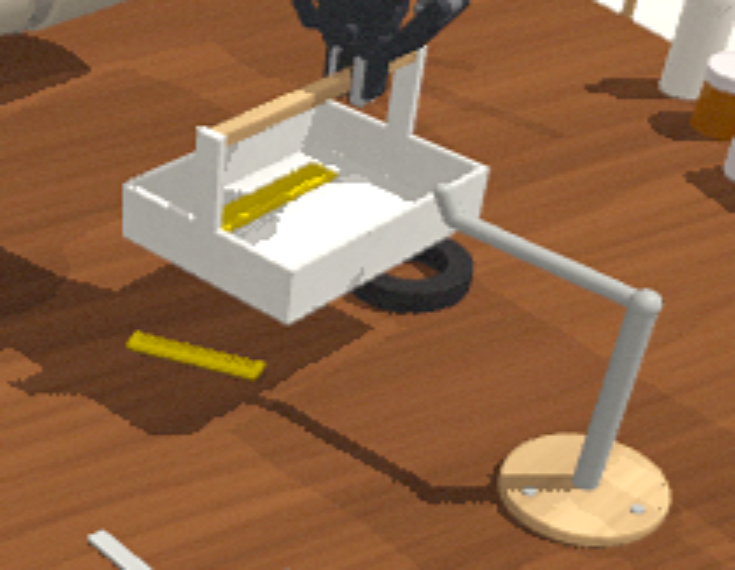

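View pics/top11.png

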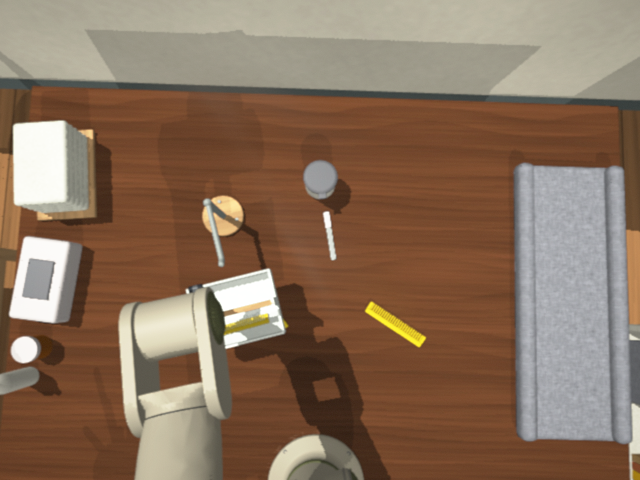

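In each camera the caddy sits within 2 mm of the prong's line. The tip (0.192) clears the bar's underside (0.209), and the rim (0.15) clears the underside of the prong (0.164). I slide it along the tool's +y and check partway.

Emit:
jog_arm:
  plan:
    - [[0,0.1,0.04,0,0,-0.04],[0,0.22,0,0,0,0],[0,0.22,0,0,0,0],[0,0.22,0,0,0,0],[0,0.22,0,0,0,0],[0,0.22,0,0,0,0],[0,0.22,0,0,0,0],[0,0.1,0,0,0,0],[0,0,0,0,0,0]]

```text
time_s: 17.95
position: [0.4531, 0.2343, 0.1988]
tool_rot: [[-0.277, 0.961, 0.007], [0.961, 0.277, -0.001], [-0.003, 0.006, -1.0]]
ft_force: [-0.4, 0.0, -3.0]
grip_width: 0.0103
```

```bash
python3 - <<'E'
from h import *
plan([.390,.2144,.197],down(106.1),2)
im,d=vision.get_image('scene');save(cv2.resize(im[110:300,300:490],None,fx=4,fy=3.1),'scene12c.png')
E
```

```text
t 17.95 p [0.4531 0.2343 0.1988] xang 106.1 tilt 0.39 q [14. 19. 84. -0. 76. -2.] F [-0.4  0.  -3. ] w 0.0103
max 0.83 step mm 33.09417354857179 rot/row 0.19306381331420344
[[[-0.02,-0.83,0.02,0.02,0.01,0],[-0.02,-0.83,0.02,0.02,0.01,0]]]
```

View pics/scene12c.png

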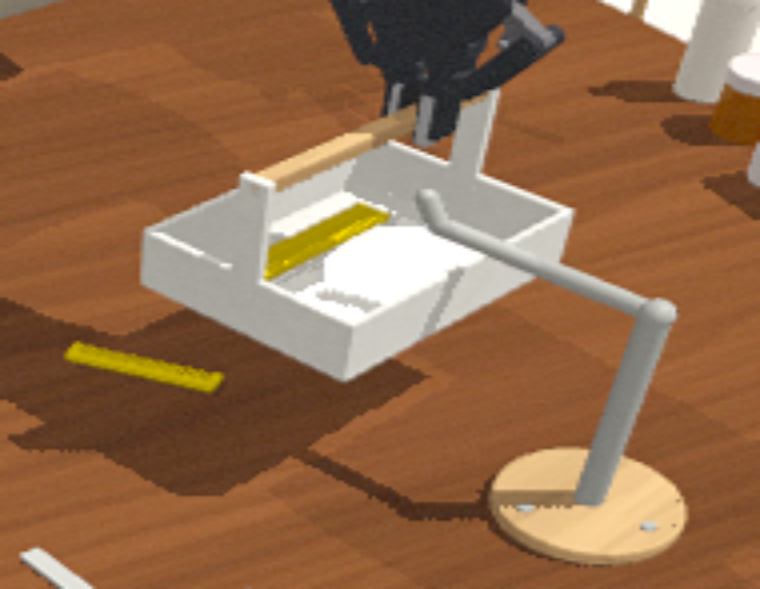

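Emit:
jog_arm:
  plan:
    - [[0,0.1,0,0,0,0],[0,0.2,0,0,0,0],[0,0.25,0,0,0,0],[0,0.25,0,0,0,0],[0,0.25,0,0,0,0],[0,0.25,0,0,0,0],[0,0.25,0,0,0,0],[0,0.2,0,0,0,0],[0,0.1,0,0,0,0],[0,0,0,0,0,0]]

```text
time_s: 19.0
position: [0.5241, 0.2548, 0.1993]
tool_rot: [[-0.277, 0.961, 0.007], [0.961, 0.277, -0.001], [-0.003, 0.006, -1.0]]
ft_force: [-0.0, 0.1, -2.7]
grip_width: 0.01
```

```bash
python3 - <<'E'
from h import *
s=env.observe();p=np.array(s['position']);print(p,'mid',p-.0347*np.array(s['tool_rot'])[:,0])
for n in ['scene','top']:
    im,d=vision.get_image(n);save(im,n+'13.png')
    if n=='scene': save(cv2.resize(im[110:300,330:500],None,fx=4,fy=3.1),'scene13c.png')
    P=pts(n,d,np.ones_like(d,bool))
    def box(name,c,rad,lo,hi):
        Q=P[(np.linalg.norm(P[:,:2]-c,axis=1)<rad)&(P[:,2]>lo)&(P[:,2]<hi)]
        if len(Q)<5:return
        r=cv2.minAreaRect((Q[:,:2]*1000).astype(np.float32));print(n,name,len(Q),np.round(r[0],1),np.round(r[1],1),round(r[2],1),'z pct',np.percentile(Q[:,2],[2,50,98]).round(4))
    box('rim',np.array((.535,.22)),.13,.138,.156)
E
```

```text
[0.52413728 0.25477152 0.19926894] mid [0.53375679 0.22143169 0.19937233]
scene rim 1287 [553.1 227.1] [179.4 183.7] 16.8 z pct [0.1385 0.1471 0.1537]
top rim 406 [553.2 199.2] [170.8 127.9] 15.8 z pct [0.1395 0.1485 0.153 ]
```

View pics/scene13c.png

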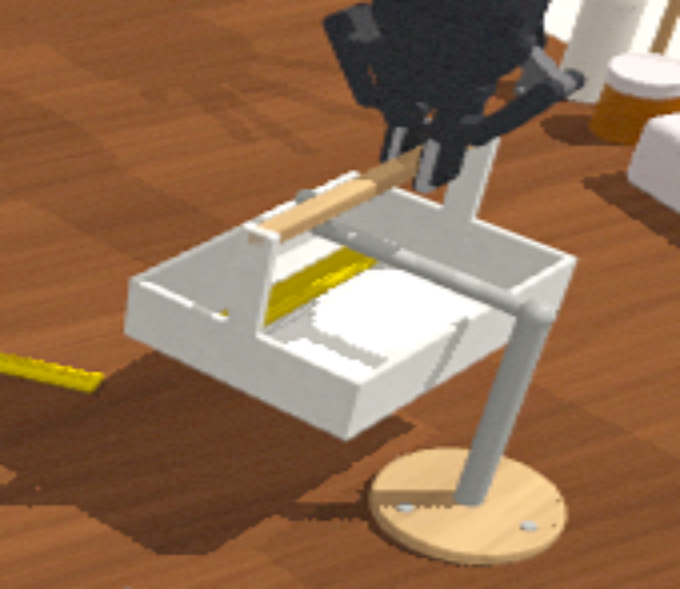

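View pics/top13.png

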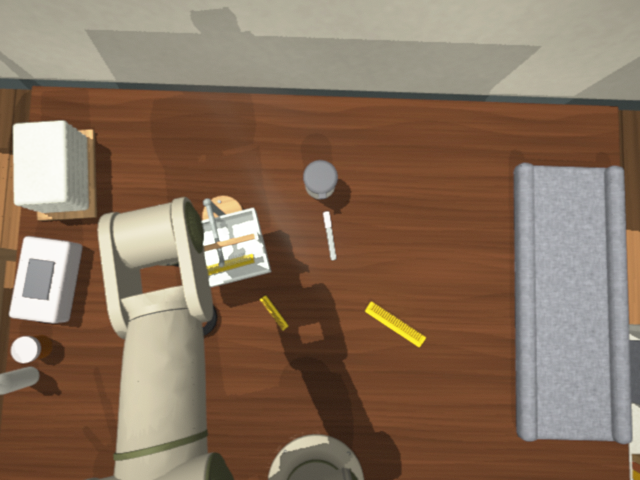

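The bar is over the prong, about 100 mm from the post and 1.5 mm to the side. Lowering about 33 mm until the weight transfers.

Emit:
jog_arm:
  plan:
    - [[0,0,0.15,0,0,0],[0,0,0.2,0,0,0],[0,0,0.2,0,0,0],[0,0,0.12,0,0,0],[0,0,0.05,0,0,0],[0,0,0.03,0,0,0],[0,0,0,0,0,0],[0,0,0,0,0,0]]

```text
time_s: 19.9
position: [0.5241, 0.2547, 0.1697]
tool_rot: [[-0.277, 0.961, 0.007], [0.961, 0.277, -0.001], [-0.003, 0.007, -1.0]]
ft_force: [1.0, -1.4, -3.0]
grip_width: 0.0103
```

Emit:
jog_arm:
  plan:
    - [[0,0,0.03,0,0,0],[0,0,0.02,0,0,0],[0,0,0,0,0,0],[0,0,0,0,0,0]]

```text
time_s: 20.3
position: [0.524, 0.2547, 0.1675]
tool_rot: [[-0.277, 0.961, 0.007], [0.961, 0.277, -0.001], [-0.003, 0.006, -1.0]]
ft_force: [0.2, -0.6, -2.2]
grip_width: 0.0101
```

Emit:
jog_arm:
  plan:
    - [[0,0,0.03,0,0,0],[0,0,0,0,0,0],[0,0,0,0,0,0]]

```text
time_s: 20.6
position: [0.524, 0.2547, 0.1662]
tool_rot: [[-0.277, 0.961, 0.007], [0.961, 0.277, -0.001], [-0.003, 0.006, -1.0]]
ft_force: [1.2, 0.6, -2.6]
grip_width: 0.0102
```

```bash
python3 - <<'E'
from h import *
s=env.observe();print(s['position'],s['ft_force'],s['wrist_torque'])
im,d=vision.get_image('scene');save(cv2.resize(im[110:300,330:500],None,fx=4,fy=3.1),'scene14c.png')
E
```

```text
[0.52397872 0.25466304 0.16623811] [ 1.18002326  0.56199813 -2.58301264] [0.10877727 0.02551479 0.01216592]
```

View pics/scene14c.png

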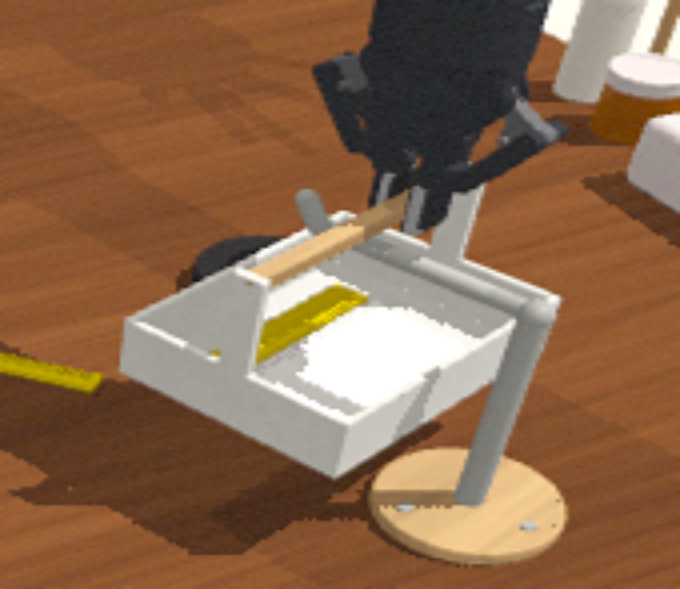

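Close. A few more small steps down.

Emit:
jog_arm:
  plan:
    - [[0,0,0.03,0,0,0],[0,0,0,0,0,0],[0,0,0,0,0,0]]

```text
time_s: 20.95
position: [0.5241, 0.2547, 0.1655]
tool_rot: [[-0.277, 0.961, 0.008], [0.961, 0.277, -0.001], [-0.003, 0.007, -1.0]]
ft_force: [-1.0, 0.4, 1.5]
grip_width: 0.0102
```

Emit:
jog_arm:
  plan:
    - [[0,0,0.03,0,0,0],[0,0,0,0,0,0],[0,0,0,0,0,0]]

```text
time_s: 21.25
position: [0.5243, 0.2548, 0.165]
tool_rot: [[-0.277, 0.961, 0.009], [0.961, 0.277, -0.001], [-0.003, 0.008, -1.0]]
ft_force: [-2.6, 0.4, 7.9]
grip_width: 0.0101
```

Emit:
jog_arm:
  plan:
    - [[0,0,-0.03,0,0,0],[0,0,0,0,0,0],[0,0,0,0,0,0]]

```text
time_s: 21.55
position: [0.5242, 0.2547, 0.1653]
tool_rot: [[-0.277, 0.961, 0.007], [0.961, 0.277, -0.001], [-0.003, 0.007, -1.0]]
ft_force: [-1.0, 0.6, 3.9]
grip_width: 0.0102
```

Emit:
jog_arm:
  plan:
    - [[0,0,0,0,0,0],[0,0,0,0,0,0],[0,0,0,0,0,0],[0,0,0,0,0,0],[0,0,0,0,0,0],[0,0,0,0,0,0],[0,0,0,0,0,0],[0,0,0,0,0,0]]
  grip: -0.3

```text
time_s: 22.35
position: [0.524, 0.2547, 0.165]
tool_rot: [[-0.277, 0.961, 0.007], [0.961, 0.277, -0.001], [-0.003, 0.006, -1.0]]
ft_force: [0.4, 0.1, -0.3]
grip_width: 0.03
```

```bash
python3 - <<'E'
from h import *
im,d=vision.get_image('scene');save(cv2.resize(im[110:300,330:500],None,fx=4,fy=3.1),'scene15c.png')
E
```

```text
(no output)
```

View pics/scene15c.png

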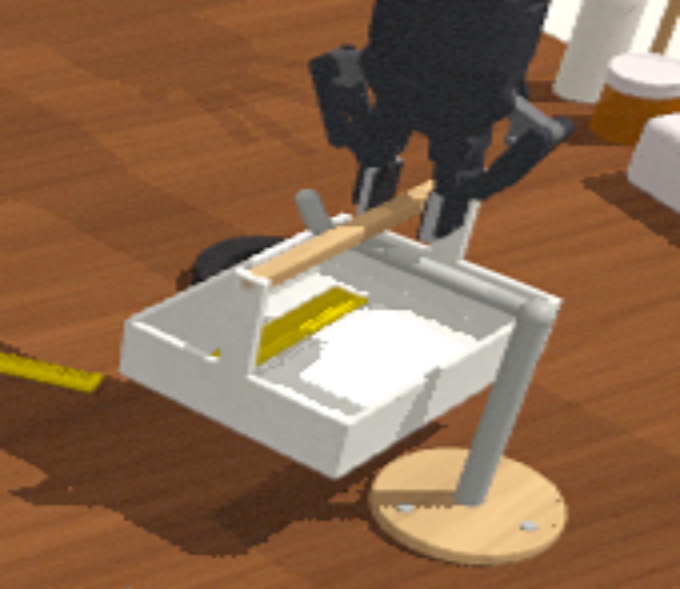

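It hangs on its own between the open fingers. I withdraw straight up.

Emit:
jog_arm:
  plan:
    - [[0,0,-0.2,0,0,0],[0,0,-0.3,0,0,0],[0,0,-0.5,0,0,0],[0,0,-0.7,0,0,0],[0,0,-0.7,0,0,0],[0,0,-0.7,0,0,0],[0,0,-0.4,0,0,0],[0,0,0,0,0,0]]

```text
time_s: 23.2
position: [0.5236, 0.255, 0.3085]
tool_rot: [[-0.277, 0.961, 0.013], [0.961, 0.277, 0.0], [-0.003, 0.012, -1.0]]
ft_force: [0.1, -0.3, -0.3]
grip_width: 0.03
```

```bash
cat > chk.py <<'E'
from h import *
import sys
k=sys.argv[1]
s=env.observe();print(s['time_s'],s['position'],s['ft_force'])
u=np.array([.961,.277]);w=np.array([-.277,.961])
for n in ['scene','top']:
    im,d=vision.get_image(n);save(im,n+k+'.png')
    P=pts(n,d,np.ones_like(d,bool))
    col=[]
    Q=P[(np.linalg.norm(P[:,:2]-[.534,.221],axis=1)<.115)]
    loc=np.c_[(Q[:,:2]-[.5387,.2212])@u,(Q[:,:2]-[.5387,.2212])@w,Q[:,2]]
    m=(abs(loc[:,0]+.005)<.03)&(loc[:,2]>.179)&(loc[:,2]<.21)&(abs(loc[:,1])>.012);B=loc[m]
    if len(B)>20:
        f=np.polyfit(B[:,1],B[:,2],1);print(n,'bar pts',len(B),'slope',f.round(3),'along',np.median(B[:,0]).round(4),'y ext',np.percentile(B[:,1],[1,99]).round(3))
    hsv=cv2.cvtColor(im,cv2.COLOR_RGB2HSV)
    ym=(hsv[...,0]>22)&(hsv[...,0]<34)&(hsv[...,1]>200)
    Y=pts(n,d,ym);Y=Y[(np.linalg.norm(Y[:,:2]-[.534,.221],axis=1)<.11)&(Y[:,2]>.06)]
    if len(Y): 
        print(n,'comb',len(Y),np.median((Y[:,:2]-[.534,.221])@np.c_[u,w],0).round(3),'z',np.median(Y[:,2]).round(3))
    for q in ['cup','bath_ring','nail_file']:
        r=spotter.trace(n,q)
        if r: X=pts(n,d,r[0]['pixels']);print(n,q,round(r[0]['score'],2),np.median(X,0).round(3))
E
python3 chk.py 16
```

```text
23.2 [0.52355914 0.25503074 0.3084701 ] [ 0.09238426 -0.26668323 -0.34384717]
scene bar pts 491 slope [-0.009  0.187] along 0.0005 y ext [-0.089  0.092]
scene comb 239 [-0.027  0.014] z 0.082
scene cup 0.58 [0.731 0.002 0.089]
scene bath_ring 0.49 [0.354 0.289 0.023]
scene nail_file 0.54 [ 0.598 -0.015  0.005]
top bar pts 374 slope [-0.011  0.187] along -0.0073 y ext [-0.089  0.055]
top comb 78 [-0.039  0.005] z 0.082
top cup 0.62 [0.708 0.011 0.088]
top bath_ring 0.83 [0.371 0.27  0.021]
top nail_file 0.68 [ 0.599 -0.016  0.004]
```

View pics/scene16.png

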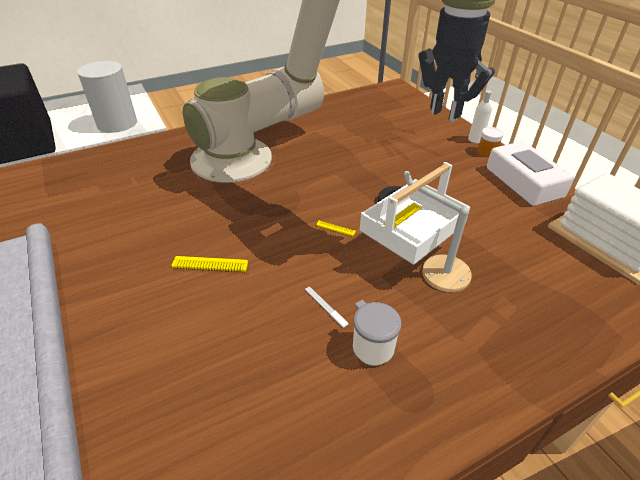

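It hangs free and level. I let a second pass, then check that it stays steady.

Emit:
jog_arm:
  plan:
    - [[0,0,0,0,0,0],[0,0,0,0,0,0],[0,0,0,0,0,0],[0,0,0,0,0,0],[0,0,0,0,0,0],[0,0,0,0,0,0],[0,0,0,0,0,0],[0,0,0,0,0,0],[0,0,0,0,0,0],[0,0,0,0,0,0]]

```text
time_s: 24.6
position: [0.5231, 0.2548, 0.3051]
tool_rot: [[-0.277, 0.961, 0.007], [0.961, 0.277, -0.001], [-0.003, 0.006, -1.0]]
ft_force: [-0.1, 0.4, -0.3]
grip_width: 0.0296
```

```bash
python3 chk.py 17; python3 - <<'E'
import cv2,numpy as np
a=cv2.imread('pics/scene16.png').astype(int);b=cv2.imread('pics/scene17.png').astype(int)
print('mean diff caddy region',abs(a-b)[160:265,355:475].mean(),'ref table',abs(a-b)[400:460,150:300].mean())
c=cv2.imread('pics/scene17.png');cv2.imwrite('pics/scene17c.png',cv2.resize(c[150:300,340:490],None,fx=4,fy=4))
E
```

```text
24.6 [0.52307854 0.25482179 0.30507278] [-0.10779533  0.36383929 -0.25684027]
scene bar pts 489 slope [-0.006  0.187] along 0.0004 y ext [-0.089  0.091]
scene comb 239 [-0.027  0.015] z 0.082
scene cup 0.66 [0.73  0.003 0.088]
scene bath_ring 0.49 [0.354 0.286 0.022]
scene nail_file 0.64 [ 0.599 -0.015  0.005]
top bar pts 375 slope [-0.016  0.187] along -0.0073 y ext [-0.088  0.054]
top comb 76 [-0.039  0.006] z 0.083
top cup 0.63 [0.707 0.011 0.089]
top bath_ring 0.59 [0.371 0.27  0.022]
top nail_file 0.61 [ 0.585 -0.018  0.004]
mean diff caddy region 2.1325661375661378 ref table 2.7196666666666665
```

View pics/scene17c.png

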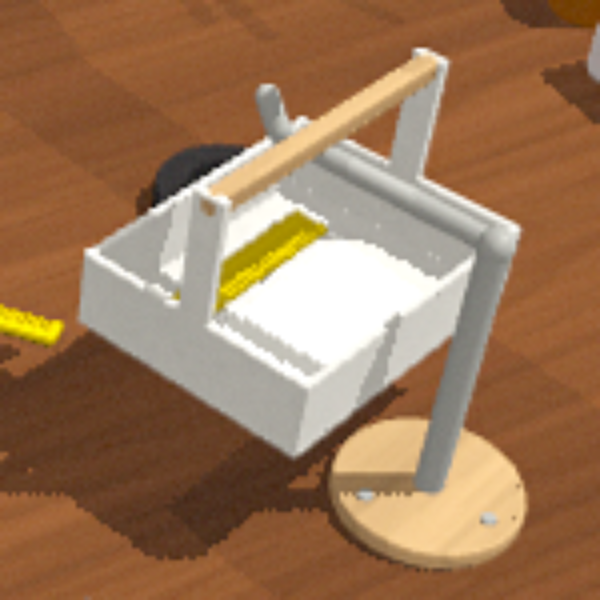

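The caddy hangs still on the prong, level, with the comb inside, and the gripper is clear. Handing in.

```bash
python3 -c "
from rig import close_job
print(close_job())"
```

```text
the job is handed in; nothing more can be done
None
```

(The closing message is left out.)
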